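# Shut the cup dispenser's flap and tuck it under its lip

## Task

The cup dispenser has just been refilled and its steel flap stands open. With your fingertips on the flap's outer side only, fold it down flat over the loading hatch, then, holding it down, push it forward fully home so that its free edge is tucked beneath the retaining lip and it stays shut when you let go. Do not pinch the flap or touch its white inner lining, which faces the cups, and leave the jebena, grinder, tin and glass cup standing where they are.

Things in the scene. Friction and masses are not known exactly. Their poses are not given: they have to be found in the camera images.
- dispenser: Cup dispenser, fixed to the counter. Plinth 250 x 110 x 16 mm, clear magazine 190 (x) x 84 (y) mm, top rails 82 mm high. Origin: centre of the underside, z up, x from the hinge towards the retaining lip (within 0.5 rad of the robot's x). Hinge pin along y at x = -75 mm, z = 84 mm (flap not pushed forward). Wooden plunger knob low at the +x end.
- flap (a joint): Flap angle about its hinge pin, rad: 0 = flat over the hatch (stop), 1.57 = upright, 1.95 = stop, leaning away from the hatch. Starts at 1.1 to 1.65. A weak spring (up to 0.1 N m when shut) raises it again when let go, unless the lip holds its edge down; it then rests at about 0.03.
- flap_slide (a joint): How far hinge pin and flap have been pushed forward in their slots along the dispenser's +x, m: 0 = back, 0.025 = fully home. Starts at 0 to 0.003; about 2.5 N of friction, stays where left. The flap folds down clear of the lip only while this is below about 0.006; its edge is under the lip's flat part from 0.013 on, 12 mm beneath it when home.
- hinge (a point): Middle of the hinge pin, the flap's turning axis (along the dispenser's y), 84 mm above the counter; moves with the pin.
- flap_edge (a point): Middle of the flap's free edge, on its outer face. Flap: flat steel plate 66 mm wide (y), 3 mm thick, free edge 112 mm from the hinge axis. The outer face is the top when shut, 87 mm above the counter (3 mm above the hinge axis); while the flap stands up it faces away from the lip. Axes: x from hinge to free edge, y along the hinge, z out of the outer face.
- flap_bar (a point): Middle of the crest of the wooden finger bar that runs across the flap's whole width on its outer face: 8 mm high, 8 mm thick, 60 to 68 mm from the hinge axis. Between hinge and bar the outer face is plain: fingertips there can press the flap down and push the bar forward. Same axes as flap_edge.
- lip_edge (a point): Middle of the retaining lip's front edge, at the height of its flat underside, 90.5 mm above the counter. The lip is a steel strip 62 mm wide (y), 3 mm thick, reaching back towards the hinge. In the dispenser's frame: front edge x = 44 mm, flared upward (to z = 97 mm) up to x = 50 mm, flat underside to x = 65 mm, where its web stands. Steel deck below it at z = 80 mm.
- flap_liner: White lining, 90 (x) x 66 (y) x 2 mm, on the flap's inner face, reaching both side edges and ending 11 mm short of the free edge; the robot must not touch it. Origin on the hinge axis.
- jebena: Bystander: clay coffee pot, round belly of 108 mm diameter, 180 mm high, spout and handle reaching 80 mm from its axis. Origin: centre of its underside. Stands beside the dispenser, about 175 mm to one side.
- grinder: Bystander: steel hand grinder, 60 mm diameter, 145 mm high, with a crank above that ends 82 mm from its axis in a wooden handle, 199 mm high. Origin: centre of its underside. Stands to one side of the dispenser.
- tin: Bystander: round tin with clip-on lid, 97 mm diameter over its clips, 89 mm high. Origin: centre of its underside. Stands to one side of the dispenser.
- glass_cup: Bystander: small glass cup, 54 mm diameter, 52 mm high, standing beyond the dispenser's +x end. Origin: centre of its underside.

How it is judged:
By the outcome, as a careful person would: the job done as asked, in the order asked, and still so for the second after the job is handed in, with the robot touching nothing.
It also fails if it takes over 38 s, if anything falls off the work surface, if the arm or the gripper's body presses on something with over 40 N, if the wrist force passes 120 N, or if a joint passes its speed limit or range.

## Robot

A 6-joint arm with a two-finger parallel gripper is mounted at the origin on the work surface. World frame = base frame: x ahead of the robot, y to its left, z up, the work surface at z = 0. Lengths are in m, angles in degrees, forces in N, time in s.
With the tool pointing down it reaches from about 0.3 to 0.75 m from the base axis. Payload 8.5 kg.
Tool frame: the origin (TCP) lies between the finger pads; the fingertips stand 25 mm ahead of it and the grasp point (between the pads) lies 6 mm ahead of it; x points along the fingers, y is the direction in which the jaws open and shut, and the axes are right-handed (so a half turn about x gives the same grasp; the last joint's range is limited). The gripper opens to 85 mm and grips with 20 to 120 N. Pads are 22 mm wide; open, the fingers measure 114 mm over their backs; the gripper's body (76 mm by 85 mm) begins 54 mm behind the grasp point. The pads swing forward as they close: fully open they stand 13 mm farther back than shut.
Start: joints at [-84.07, 21.807, 74.336, -0, 83.858, -12.336], TCP at [0.172, -0.522, 0.256] pointing down, gripper open.
Joint ranges: [-178.18, 178.18], [-50.72, 133.34], [12.68, 142.11], [-81.47, 261.47], [9.98, 163.14], [-165.26, 165.26]. Speed limits (degrees/s): [136.94, 136.94, 180, 180, 180, 180].

## Interface

Orientations are given as a 3x3 rotation matrix whose columns are the frame's x, y, z axes.
In Python, from rig import sensors, get_image, workorder gives the robot as it stands.
- The arm moves only by the tool arm_command, never from a script. Its argument "plan" is a list that holds one entry, the list of rows, each a list of 6 numbers: the shift along the tool's x, y, z in units of 25 mm (1.0 is 25 mm), then the turn, a rotation vector about the tool's x, y, z in units of 6 degrees (1.0 is 6 degrees). In form: [[[dx, dy, dz, ax, ay, az], ...]]. A call has 1 to 10 rows; each row is the pose to reach, as a shift and turn from the pose commanded when the call began, along the tool's axes at that moment; what a row does not reach only later rows make up. A row lasts 1/10 s, in which the tool goes at most 50 mm and 8.59 degrees, less where a joint would pass 70% of its speed; a pose out of reach is approached as far as the arm can. A call with a gripper value outside its range is refused whole. "jaw" is the closure, from 0 (fully open) to 1 (shut), set as the call begins (left out, the last holds). The fingers move at their own pace and stop on an object; "newtons" is the grip in N (left out, the last holds). Time passes only in rows, so rows that repeat a pose let the fingers close. It gives the time, the measured TCP pose, the force and the opening at its end, in the units of the state.
- sensors.observe(): the state, without advancing time (a new reading comes with each control period).
- get_image(name): name is "side" or "top"; returns a dict with "img" (480x640x3 uint8, red, green, blue), "fx", "fy", "cx", "cy" (pixels), "dist" ([k1, k2, p1, p2, k3] as OpenCV has them; the pictures are not rectified), "T" (4x4, takes a point from camera to world coordinates). Camera axes: x right, y up, looking along -z (the intrinsics and any distortion apply to the point x, -y, -z); pixel columns grow to the right and rows downward; lengths in m; the calibration is good to about 2 mm. A picture is of the moment at which its call begins. There is no depth.
- workorder.close_job(): hands the job in, once; it reports no verdict.
The state is a dict: "time_s": time; "q": joint angles; "qvel": joint speeds; "joint_efforts": joint torques, N m; "position": TCP position; "tool_rot": TCP orientation; "ft_force": force on the tool from outside, world axes, zero at the start; "wrist_torque": the same for the moment, N m; "grip_width": finger opening in m.
Only numpy, scipy, OpenCV 4.12 (cv2) and the standard library are available. Lean on these libraries where they do the work, as an engineer would, in place of code of your own. Each camera call takes 0.05 s, during which the arm holds its last target. There are 200 camera calls.

## Working session

There is one attempt and no reset: what is moved stays moved. The work goes in short steps, Python scripts to look and compute and a tool call to move; the robot and the scene stay as the last step left them, time stands still between calls to the robot, and variables do not carry over. Pictures are saved under pics/ and viewed, about 8 in all and at most 12, crops included, and the job is handed in when it is done.

Besides the shell and the picture viewer there is one more tool, called as name(argument=value, ...) on one line, values as JSON. arm_command: Moves the arm, as the interface text tells. Its arguments: {"type":"object","properties":{"plan":{"type":"array","items":{"type":"array","items":{"type":"array","items":{"type":"number"}}}},"jaw":{"type":"number"},"newtons":{"type":"number"}},"required":["plan"]}

```bash
mkdir -p pics
cat > h.py <<'E'
import numpy as np, cv2
from rig import sensors, get_image, workorder
def snap(n,name):
    d=get_image(n); cv2.imwrite(f'pics/{name}.png',d['img'][:,:,::-1]); np.save(f'pics/{name}.npy',d,allow_pickle=True); return d
def load(name): return np.load(f'pics/{name}.npy',allow_pickle=True).item()
def ray(d,uv):
    K=np.array([[d['fx'],0,d['cx']],[0,d['fy'],d['cy']],[0,0,1]])
    p=cv2.undistortPoints(np.array([[uv]],float),K,np.array(d['dist'],float))[0,0]
    T=np.array(d['T']); v=T[:3,:3]@np.array([p[0],-p[1],-1]); return T[:3,3],v/np.linalg.norm(v)
def onz(d,uv,z):
    o,v=ray(d,uv); return o+v*(z-o[2])/v[2]
def cross(d1,u1,d2,u2):
    o1,v1=ray(d1,u1);o2,v2=ray(d2,u2)
    t=np.linalg.lstsq(np.c_[v1,-v2],o2-o1,rcond=None)[0]
    a,b=o1+v1*t[0],o2+v2*t[1]; return (a+b)/2,np.linalg.norm(a-b)
def proj(d,P):
    T=np.linalg.inv(np.array(d['T'])); p=T[:3,:3]@np.array(P)+T[:3,3]; p=p*[1,-1,-1]
    K=np.array([[d['fx'],0,d['cx']],[0,d['fy'],d['cy']],[0,0,1]])
    return cv2.projectPoints(p.reshape(1,1,3),np.zeros(3),np.zeros(3),K,np.array(d['dist'],float))[0].ravel()
E
python3 - <<'E'
from h import *
np.set_printoptions(precision=4,suppress=True)
for n in('top','side'):
    d=snap(n,n+'0'); print(n,d['fx'],d['cx'],d['cy'],d['dist'],np.array(d['T']))
s=sensors.observe();print(s['time_s'],s['tool_rot'],s['ft_force'])
E
```

```text
top 461.46592548482437 320.8085043630894 245.11082497372536 [-0.0884  0.      0.      0.      0.    ] [[ 0.022   0.9935 -0.1121  0.4862]
 [-0.9997  0.0206 -0.0138  0.065 ]
 [-0.0114  0.1124  0.9936  0.9547]
 [ 0.      0.      0.      1.    ]]
side 451.6265022062864 324.09183785876303 243.80269467059023 [-0.0968  0.      0.      0.      0.    ] [[-0.9613  0.1157 -0.2499  0.3665]
 [-0.2742 -0.4858  0.83    0.7744]
 [-0.0254  0.8664  0.4987  0.518 ]
 [ 0.      0.      0.      1.    ]]
0.1 [[-0.0001  0.3134 -0.9496]
 [ 0.0013 -0.9496 -0.3134]
 [-1.     -0.0013 -0.0003]] [-0.3953 -0.3765 -0.4051]
```

View pics/top0.png

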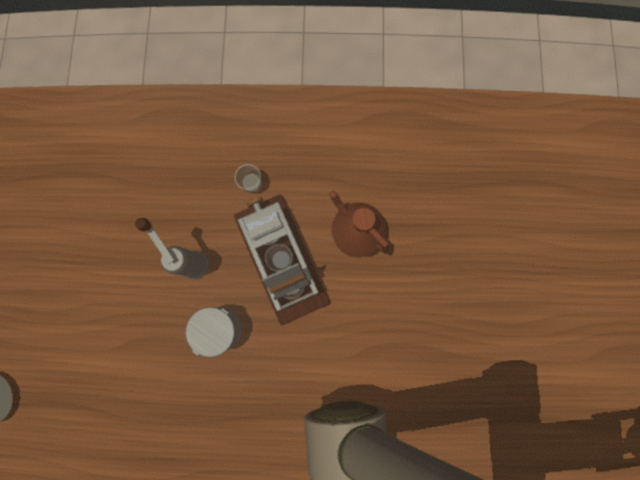

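View pics/side0.png

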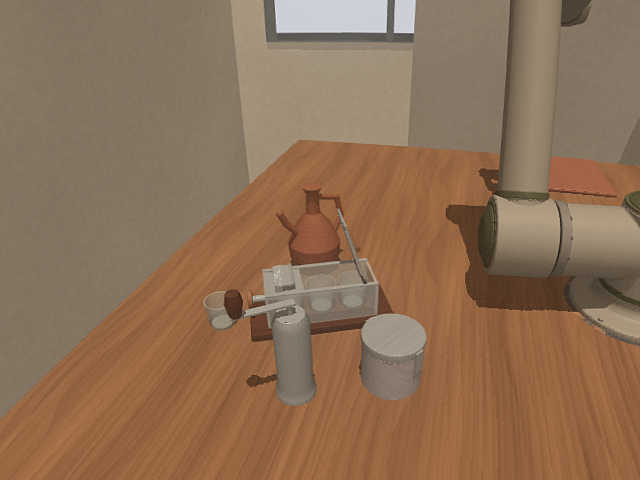

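The dispenser runs from about (295,305) at the hinge end to (260,210) at the lip in the top view. In the side view the flap stands upright from about (362,280) to (340,210). I'll enlarge both views.

Run:
```python
from h import *
a=load('top0')['img'][185:330,228:338];b=load('side0')['img'][195:345,240:400]
A=cv2.resize(a,None,fx=3,fy=4-1,interpolation=cv2.INTER_CUBIC);B=cv2.resize(b,None,fx=2.9,fy=2.9,interpolation=cv2.INTER_CUBIC)
c=np.zeros((440,330+470,3),np.uint8);c[:A.shape[0],:330]=A;c[:B.shape[0],335:335+B.shape[1]]=B
cv2.imwrite('pics/crop0.png',np.clip(c.astype(float)*1.3,0,255).astype(np.uint8)[:,:,::-1])
```

```text
(no output)
```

View pics/crop0.png

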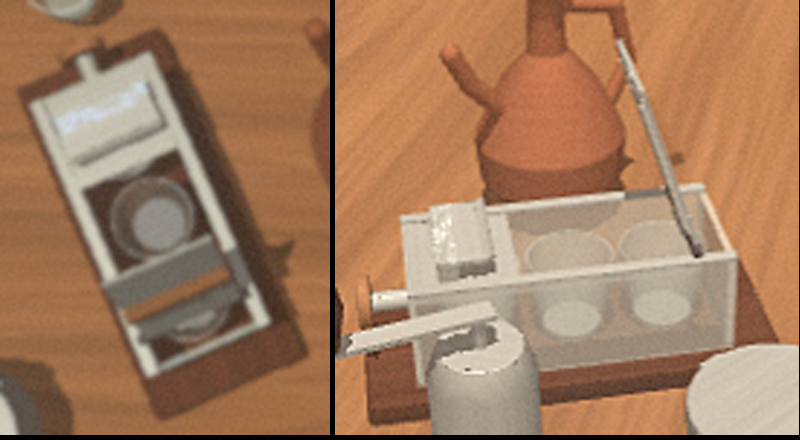

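Run:
```python
from h import *
np.set_printoptions(precision=4,suppress=True)
t=load('top0');s=load('side0')
T=lambda x,y:(228+(x+.5)/3-.5,185+(y+.5)/3-.5); S=lambda x,y:(240+(x-335+.5)/2.9-.5,195+(y+.5)/2.9-.5)
P=[onz(t,T(*p),.016) for p in[(20,93),(163,30),(306,350),(160,418)]]
R=[onz(t,T(*p),.082) for p in[(30,102),(158,52),(272,322),(150,377)]]
for n,Q in(('pl',P),('rail',R)):
    Q=np.array(Q)[:,:2];print(n,Q.mean(0),np.linalg.norm(Q-np.roll(Q,-1,0),axis=1));
    ax=Q[0]+Q[1]-Q[2]-Q[3];print(np.degrees(np.arctan2(ax[1],ax[0])))
    e=Q[1]-Q[0];e2=Q[2]-Q[3];print(np.degrees(np.arctan2(e[1],e[0]))+90,np.degrees(np.arctan2(e2[1],e2[0]))+90)
C=(np.mean(P,0)+np.mean(R,0))[:2]/2
th=np.arctan2(*(np.mean(P[:2],0)-np.mean(P[2:],0))[[1,0]])
# rays of near side flap edge corner: intersect side ray with plane y_d=+33mm
u=np.array([np.cos(th),np.sin(th)]);v=np.array([-u[1],u[0]])
for name,p,yd in(('freeedge far/near',(620,42),.033),('freeedge asfar',(620,42),-.033),('hinge near',(698,252),.033)):
    o,r=ray(s,S(*p));k=(yd-(o[:2]-C)@v)/(r[:2]@v);X=o+k*r;print(name,yd,(X[:2]-C)@u,X[2])
# free edge from top view (105,284)-(217,236) assume candidate heights
for z in(.17,.18,.19,.2):
    a,b=onz(t,T(105,284),z),onz(t,T(217,236),z);print(z,[((q[:2]-C)@u,(q[:2]-C)@v) for q in(a,b)])
a,b=onz(t,T(140,340),.085),onz(t,T(248,297),.085);print('hinge',[((q[:2]-C)@u,(q[:2]-C)@v) for q in(a,b)])
a,b=onz(t,T(86,165),.094),onz(t,T(165,128),.094);print('lip',[((q[:2]-C)@u,(q[:2]-C)@v) for q in(a,b)])
print(C,np.degrees(th))
```

```text
pl [0.5636 0.158 ] [0.108  0.2411 0.1083 0.2428]
25.367136130541695
25.260353264130487 26.17322486807742
rail [0.5637 0.1577] [0.0882 0.1876 0.0839 0.1918]
24.95112029565516
22.748755798784188 25.504876060406147
freeedge far/near 0.033 -0.028920743296933192 0.2218195920101766
freeedge asfar -0.033 -0.0413828817688023 0.18969256276205848
hinge near 0.033 -0.0736242306154117 0.0824420497963132
0.17 [(np.float64(-0.038033265318741266), np.float64(0.035459795586827055)), (np.float64(-0.03906454126379853), np.float64(-0.033677218514986694))]
0.18 [(np.float64(-0.038946976719983276), np.float64(0.034361322341294645)), (np.float64(-0.03996511110856168), np.float64(-0.033894678313094194))]
0.19 [(np.float64(-0.03986068812122529), np.float64(0.033262849095762236)), (np.float64(-0.040865680953324726), np.float64(-0.03411213811120174))]
0.2 [(np.float64(-0.04077439952246731), np.float64(0.032164375850229826)), (np.float64(-0.041766250798087864), np.float64(-0.034329597909309235))]
hinge [(np.float64(-0.07139037123762372), np.float64(0.038625030125079375)), (np.float64(-0.07442690671664189), np.float64(-0.03408478431330436))]
lip [(np.float64(0.04239120361726777), np.float64(0.025181945143927097)), (np.float64(0.0434984774628239), np.float64(-0.0296207492103664))]
[0.5637 0.1579] 25.367136130541695
```

The top and side views agree:

- **Dispenser:** centre (0.564, 0.158), yaw 25.4°.
- **Hinge:** x_d ≈ -74 mm, z ≈ 83 mm.
- **Lip:** x_d ≈ 43 mm.
- **Flap:** about 72°, with its edge at x_d ≈ -40 mm, z ≈ 190 mm.

I'll close the jaws, tilt the fingers to 50° below horizontal facing +x_d, and approach from behind.

```bash
cat >> h.py <<'E'
from scipy.spatial.transform import Rotation as Ro
np.set_printoptions(precision=3,suppress=True)
C=np.array([.5637,.1579]);TH=np.radians(25.3);U=np.array([np.cos(TH),np.sin(TH),0]);V=np.array([-U[1],U[0],0]);Z=np.array([0,0,1.])
AL=np.radians(50);F=np.cos(AL)*U-np.sin(AL)*Z;RT=np.c_[F,-V,np.cross(F,-V)]
def w(x,y,z): return np.r_[C,0]+x*U+y*V+z*Z
def tipnow():
    s=sensors.observe();p=s['position']+.025*np.array(s['tool_rot'])[:,0]-np.r_[C,0];return np.array([p@U,p@V,p[2]])
def cmd(tip,R0=None,p0=None,R=RT):
    s=sensors.observe();R0=np.array(s['tool_rot']) if R0 is None else R0;p0=np.array(s['position']) if p0 is None else p0
    return np.r_[R0.T@(w(*tip)-.025*R[:,0]-p0)/.025,np.degrees(Ro.from_matrix(R0.T@R).as_rotvec())/6],R
def foldtip(phi,r,gap=0):
    # tip centre with nearest tip corner 'gap' above outer face
    d=np.array([np.cos(phi),np.sin(phi)]);n=np.array([-d[1],d[0]]);h=.003+gap+.011*abs(np.cos(AL+phi))
    q=np.array([-.074,.084])+r*d+h*n;return (q[0],0,q[1])
E
python3 - <<'E'
from h import *
a=(-.15,0,.17);print(cmd(a)[0], w(*a)-.025*F)
E
```

```text
[  2.695 -20.105 -16.796  -1.129   6.655  -0.398] [0.414 0.087 0.189]
```

arm_command(plan=[[[-1, -4, -3, 0, 1, 0], [-1, -6, -5, 0, 2, 0], [-1, -8, -7, 0, 3, 0], [-1, -10, -9, -0.4, 4, -0.1], [-1, -12, -11, -0.6, 5, -0.2], [0, -14, -13, -0.8, 6, -0.3], [1, -17, -14.5, -1.1, 6.6, -0.4], [2, -19, -16, -1.1, 6.65, -0.4], [2.7, -20.1, -16.8, -1.13, 6.65, -0.4], [2.7, -20.1, -16.8, -1.13, 6.65, -0.4]]], jaw=1, newtons=20)

```text
time_s: 1.1
position: [0.3591, -0.0645, 0.2295]
tool_rot: [[0.581, 0.426, -0.693], [0.272, -0.905, -0.327], [-0.767, 0.001, -0.642]]
ft_force: [2.1, -0.1, -0.3]
grip_width: -0.0001
```

Run:
```python
from h import *
s=sensors.observe();print(s['time_s'],s['q'],s['ft_force'],s['grip_width'],tipnow());print(cmd((-.15,0,.17))[0])
```

```text
1.1 [-56.837  -3.088 121.757  45.287  63.464 -13.948] [ 2.106 -0.061 -0.343] -0.00010461385950059657 [-0.264 -0.114  0.21 ]
[ 4.155 -4.553 -2.456 -0.004  0.008 -0.021]
```

arm_command(plan=[[[1, -2, -1, 0, 0, 0], [3, -4, -2, 0, 0, 0], [4.16, -4.55, -2.46, 0, 0, 0], [4.16, -4.55, -2.46, 0, 0, 0], [4.16, -4.55, -2.46, 0, 0, 0], [4.16, -4.55, -2.46, 0, 0, 0], [4.16, -4.55, -2.46, 0, 0, 0]]])

```text
time_s: 1.8
position: [0.4136, 0.0847, 0.1898]
tool_rot: [[0.582, 0.426, -0.693], [0.273, -0.905, -0.328], [-0.766, 0.001, -0.642]]
ft_force: [0.3, -0.5, -0.6]
grip_width: 0.0002
```

Run:
```python
from h import *
s=sensors.observe();print(s['time_s'],s['q'],s['ft_force'],tipnow());R0=np.array(s['tool_rot']);print(cmd((-.15,0,.17))[0])
for ph,r,g in((1.25,.045,.03),(1.25,.045,.008)):
    t=foldtip(ph,r,g);print(ph,t,cmd(t)[0])
d=snap('top','top1');e=snap('side','side1')
a=d['img'][150:400,170:430];b=e['img'][120:350,200:470]
A=cv2.resize(a,(400,385));B=cv2.resize(b,(400,340));c=np.zeros((385,800,3),np.uint8);c[:,:400]=A;c[:340,400:]=B
cv2.imwrite('pics/c1.png',np.clip(c*1.3,0,255).astype(np.uint8)[:,:,::-1])
```

```text
1.8 [-20.522   4.369 123.766  54.669  34.266   2.387] [ 0.275 -0.503 -0.637] [-0.151 -0.002  0.171]
[ 0.044 -0.081 -0.012  0.001  0.006 -0.018]
1.25 (np.float64(-0.09659984681531741), 0, np.float64(0.1389284319517989)) [ 2.369 -0.085 -0.851  0.001  0.006 -0.018]
1.25 (np.float64(-0.07572218518949451), 0, np.float64(0.13199133997910298)) [ 3.118 -0.087 -1.313  0.001  0.006 -0.018]
```

View pics/c1.png

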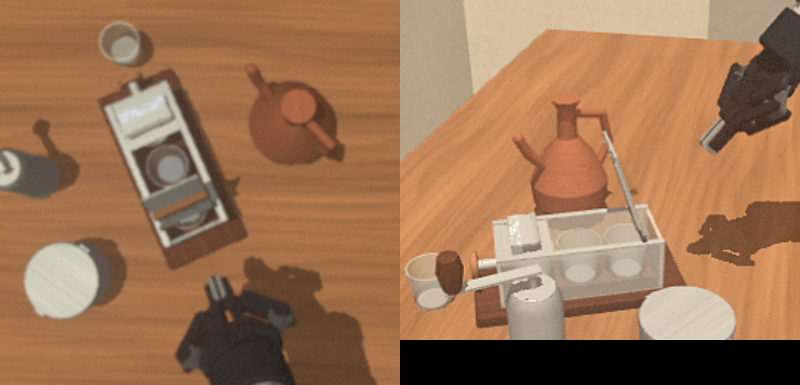

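The gripper is shut, tilted and behind the flap, clear of everything. In the crop the fingertips are at about (216,280) top and (708,145) side. I'll bring them close to the outer face.

arm_command(plan=[[[0.8, -0.08, -0.3, 0, 0, 0], [1.6, -0.08, -0.6, 0, 0, 0], [2.3, -0.08, -0.85, 0, 0, 0], [2.7, -0.08, -1.1, 0, 0, 0], [3.1, -0.08, -1.3, 0, 0, 0], [3.1, -0.08, -1.3, 0, 0, 0], [3.1, -0.08, -1.3, 0, 0, 0]]])

```text
time_s: 2.6
position: [0.4799, 0.119, 0.1512]
tool_rot: [[0.581, 0.427, -0.693], [0.274, -0.904, -0.328], [-0.767, 0.001, -0.642]]
ft_force: [0.4, 0.3, 0.7]
grip_width: 0.0001
```

Run:
```python
from h import *
s=sensors.observe();print(s['time_s'],s['q'],s['ft_force'],tipnow())
for ph in np.arange(1.25,-.01,-.125):
    t=foldtip(ph,.045,0.001);print(round(ph,3),np.array(t),cmd(t)[0])
d=snap('top','top2');e=snap('side','side2')
print(proj(d,w(*tipnow())),proj(e,w(*tipnow())))
a=d['img'][200:350,220:350];b=e['img'][170:320,300:430]
A=cv2.resize(a,(390,450));B=cv2.resize(b,(390,450))
cv2.imwrite('pics/c2.png',np.clip(np.hstack([A,B])*1.3,0,255).astype(np.uint8)[:,:,::-1])
```

```text
2.6 [-10.537  15.902 117.921  62.873  24.941   0.468] [0.431 0.31  0.72 ] [-0.076  0.001  0.132]
1.25 [-0.069  0.     0.13 ] [ 0.254  0.025 -0.163  0.006  0.008 -0.008]
1.125 [-0.062  0.     0.128] [ 0.474  0.025 -0.332  0.006  0.008 -0.008]
1.0 [-0.056  0.     0.126] [ 0.718  0.025 -0.468  0.006  0.008 -0.008]
0.875 [-0.05   0.     0.122] [ 0.98   0.025 -0.566  0.006  0.008 -0.008]
0.75 [-0.044  0.     0.118] [ 1.255  0.025 -0.624  0.006  0.008 -0.008]
0.625 [-0.04   0.     0.114] [ 1.47   0.024 -0.645  0.006  0.008 -0.008]
0.5 [-0.037  0.     0.111] [ 1.643  0.024 -0.649  0.006  0.008 -0.008]
0.375 [-0.035  0.     0.107] [ 1.818  0.024 -0.638  0.006  0.008 -0.008]
0.25 [-0.033  0.     0.104] [ 1.994  0.024 -0.611  0.006  0.008 -0.008]
0.125 [-0.031  0.     0.099] [ 2.172  0.024 -0.565  0.006  0.008 -0.008]
0.0 [-0.029  0.     0.095] [ 2.348  0.024 -0.5    0.006  0.008 -0.008]
[291.966 291.911] [362.435 246.466]
```

View pics/c2.png

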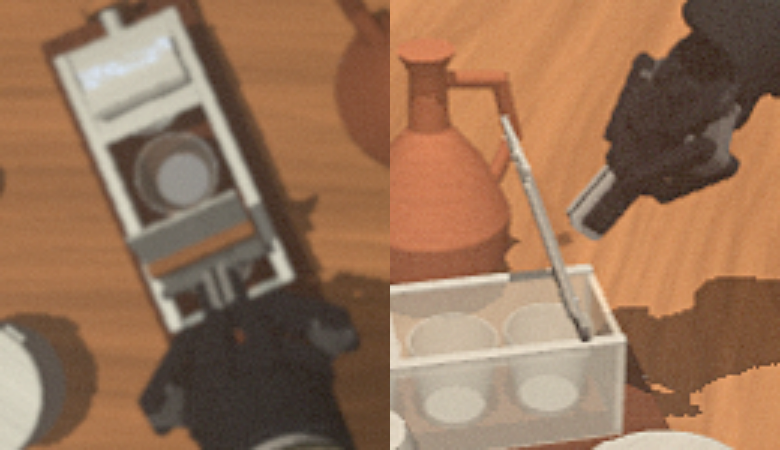

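The side crop shows the tips a few mm off the flap's outer face, between hinge and bar, at about (583,220). They are centred on the flap in the top crop at about (216,276), and both points match the projected tip. Now I'll fold along the arc.

arm_command(plan=[[[0.13, 0.02, -0.08, 0, 0, 0], [0.25, 0.02, -0.16, 0, 0, 0], [0.36, 0.02, -0.25, 0, 0, 0], [0.47, 0.02, -0.33, 0, 0, 0], [0.6, 0.02, -0.4, 0, 0, 0], [0.72, 0.02, -0.47, 0, 0, 0], [0.85, 0.02, -0.52, 0, 0, 0], [0.98, 0.02, -0.57, 0, 0, 0], [1.12, 0.02, -0.6, 0, 0, 0], [1.25, 0.02, -0.62, 0, 0, 0]]])

```text
time_s: 3.7
position: [0.5096, 0.1326, 0.1369]
tool_rot: [[0.581, 0.428, -0.693], [0.274, -0.904, -0.328], [-0.766, 0.001, -0.642]]
ft_force: [-0.5, -1.0, 1.5]
grip_width: -0.0006
```

Run:
```python
from h import *
s=sensors.observe();print(s['time_s'],s['q'],s['ft_force'],tipnow())
for ph in np.arange(.75,-.01,-.125):
    t=foldtip(ph,.045,0.001);print(round(ph,3),np.array(t),cmd(t)[0])
d=snap('top','top3');e=snap('side','side3')
a=d['img'][200:350,220:350];b=e['img'][170:320,280:410]
A=cv2.resize(a,(390,450));B=cv2.resize(b,(390,450))
cv2.imwrite('pics/c3.png',np.clip(np.hstack([A,B])*1.3,0,255).astype(np.uint8)[:,:,::-1])
```

```text
3.7 [ -7.55   20.075 114.459  64.271  22.714   1.209] [-0.52  -0.974  1.487] [-0.044  0.     0.118]
0.75 [-0.044  0.     0.118] [-0.02   0.01   0.009  0.008  0.006 -0.007]
0.625 [-0.04   0.     0.114] [ 0.196  0.009 -0.012  0.008  0.006 -0.007]
0.5 [-0.037  0.     0.111] [ 0.368  0.009 -0.016  0.008  0.006 -0.007]
0.375 [-0.035  0.     0.107] [ 0.543  0.009 -0.005  0.008  0.006 -0.007]
0.25 [-0.033  0.     0.104] [ 0.72   0.009  0.023  0.008  0.006 -0.007]
0.125 [-0.031  0.     0.099] [ 0.897  0.009  0.068  0.008  0.006 -0.007]
0.0 [-0.029  0.     0.095] [ 1.074  0.009  0.133  0.008  0.006 -0.007]
```

View pics/c3.png

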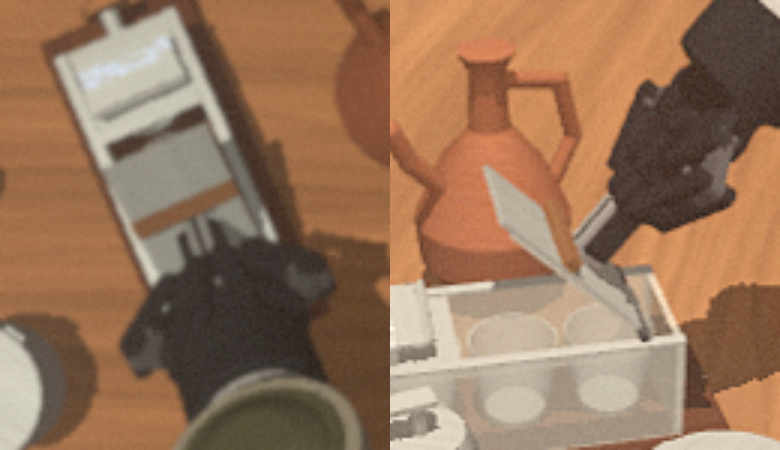

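The flap follows and is now at about 43°. The tips sit just on the hinge side of the bar, at about (205,235) top and (590,250) side. I'll continue down to flat.

arm_command(plan=[[[0.08, 0, 0.07, 0, 0, 0], [0.19, 0, 0.07, 0, 0, 0], [0.28, 0, 0.07, 0, 0, 0], [0.37, 0, 0.07, 0, 0, 0], [0.46, 0, 0.07, 0, 0, 0], [0.54, 0, 0.08, 0, 0, 0], [0.63, 0, 0.09, 0, 0, 0], [0.72, 0, 0.1, 0, 0, 0], [0.8, 0, 0.12, 0, 0, 0], [0.88, 0, 0.14, 0, 0, 0]]])

```text
time_s: 4.8
position: [0.5196, 0.1374, 0.1177]
tool_rot: [[0.581, 0.428, -0.693], [0.274, -0.904, -0.328], [-0.767, 0.001, -0.642]]
ft_force: [-2.6, -2.0, 1.5]
grip_width: -0.0
```

Run:
```python
from h import *
s=sensors.observe();print(s['time_s'],s['q'],s['ft_force'],tipnow())
for ph in (.125,0):
  for r in(.041,.045):
    t=foldtip(ph,r,0);print(round(ph,3),np.array(t),cmd(t)[0])
print(RT.T@(-Z*.001/.025), RT.T@(U*.001/.025))
```

```text
4.8 [ -6.613  23.204 114.15   70.738  21.038  -5.042] [-2.616 -1.953  1.453] [-0.033  0.     0.099]
0.125 [-0.034  0.     0.098] [-0.031  0.012  0.069  0.008  0.011 -0.005]
0.125 [-0.03   0.     0.099] [ 0.056  0.012 -0.065  0.008  0.011 -0.005]
0 [-0.033  0.     0.094] [ 0.127  0.012  0.126  0.008  0.011 -0.005]
0 [-0.029  0.     0.094] [ 0.229  0.012  0.003  0.008  0.011 -0.005]
[0.031 0.    0.026] [ 0.026  0.    -0.031]
```

Run:
```python
from h import *
d=snap('top','top4');e=snap('side','side4')
for sl in(0,.006,.012): 
  for y in (.033,-.033):
    ph=.12;p=w(-.075+sl+.112*np.cos(ph)-.003*np.sin(ph),y,.084+.112*np.sin(ph)+.003);print(sl,y,(proj(d,p)-[220,200])*4,(proj(e,p)-[250,220])*4)
for y in(.031,-.031):print('lip',(proj(d,w(.044,y,.097))-[220,200])*4,(proj(e,w(.044,y,.097))-[250,220])*4)
a=d['img'][200:320,220:320];b=e['img'][220:340,250:350]
cv2.imwrite('pics/c4.png',np.clip(np.hstack([cv2.resize(a,(400,480)),cv2.resize(b,(400,480))])*1.3,0,255).astype(np.uint8)[:,:,::-1])
```

```text
0 0.033 [133.465 176.246] [198.655 240.743]
0 -0.033 [262.56 119.04] [181.106 156.98 ]
0.006 0.033 [128.465 164.622] [184.044 242.397]
0.006 -0.033 [257.461 107.48 ] [167.518 158.443]
0.012 0.033 [123.476 153.016] [169.406 244.053]
0.012 -0.033 [252.372  95.938] [153.908 159.907]
lip [131.718 159.599] [178.73  247.131]
lip [252.392 106.148] [163.552 167.929]
```

View pics/c4.png

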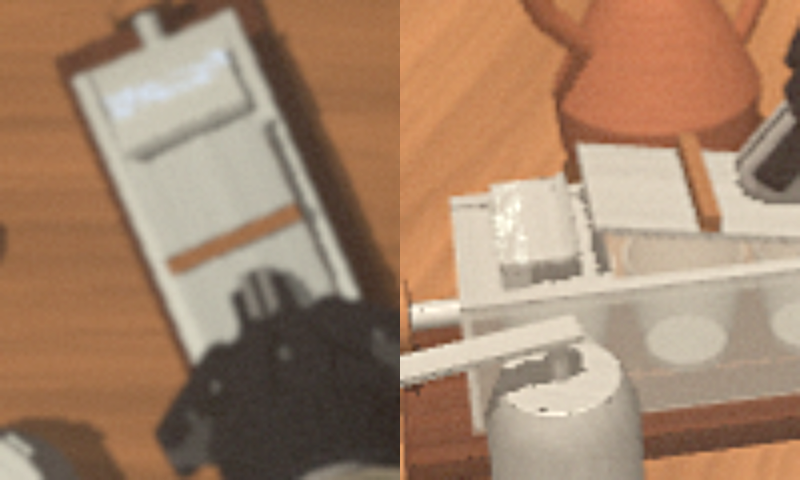

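The flap is nearly down at about 7–9°. The near corner of its free edge at crop (593,230) fits a slide of 0–3 mm, still behind the lip. I'll press straight down with a slight backward bias so the slide doesn't creep forward.

arm_command(plan=[[[0.02, 0.01, 0.06, 0, 0, 0], [0.04, 0.01, 0.11, 0, 0, 0], [0.06, 0.01, 0.17, 0, 0, 0], [0.08, 0.01, 0.22, 0, 0, 0], [0.11, 0.01, 0.25, 0, 0, 0], [0.14, 0.01, 0.27, 0, 0, 0], [0.17, 0.01, 0.3, 0, 0, 0], [0.17, 0.01, 0.3, 0, 0, 0]]])

```text
time_s: 5.7
position: [0.5174, 0.1357, 0.1105]
tool_rot: [[0.582, 0.427, -0.692], [0.274, -0.904, -0.328], [-0.766, 0.002, -0.643]]
ft_force: [-0.2, -0.0, 12.5]
grip_width: -0.0001
```

Run:
```python
from h import *
s=sensors.observe();print(s['time_s'],s['ft_force'],s['ft_force']@U,tipnow())
```

```text
5.7 [-0.188 -0.011 12.47 ] -0.17459687335057847 [-0.035 -0.     0.091]
```

It is flat: about 12.5 N downward at the stop height, with no horizontal load. Now I'll slide forward while holding it down.

arm_command(plan=[[[0.06, 0.0, -0.1, 0, 0, 0], [0.14, 0.0, -0.2, 0, 0, 0], [0.22, 0.0, -0.29, 0, 0, 0], [0.3, 0.0, -0.38, 0, 0, 0], [0.37, 0.0, -0.47, 0, 0, 0], [0.45, 0.0, -0.57, 0, 0, 0], [0.53, 0.0, -0.66, 0, 0, 0], [0.6, 0.0, -0.75, 0, 0, 0]]])

```text
time_s: 6.5
position: [0.5387, 0.1459, 0.1107]
tool_rot: [[0.581, 0.427, -0.692], [0.273, -0.904, -0.328], [-0.766, 0.002, -0.642]]
ft_force: [-6.8, -4.0, 10.5]
grip_width: 0.0002
```

Run:
```python
from h import *
s=sensors.observe();print(s['time_s'],s['q'],s['ft_force'],s['ft_force']@U,tipnow())
```

```text
6.5 [ -5.041  25.379 111.52   69.888  20.135  -2.896] [-6.778 -4.008 10.524] -7.840828550162592 [-0.012 -0.     0.092]
```

arm_command(plan=[[[0.07, 0.0, -0.1, 0, 0, 0], [0.15, 0.0, -0.19, 0, 0, 0], [0.23, 0.0, -0.28, 0, 0, 0], [0.31, 0.0, -0.37, 0, 0, 0], [0.38, 0.0, -0.46, 0, 0, 0], [0.46, 0.0, -0.55, 0, 0, 0]]])

```text
time_s: 7.1
position: [0.554, 0.1537, 0.1102]
tool_rot: [[0.58, 0.428, -0.693], [0.274, -0.904, -0.329], [-0.767, 0.001, -0.641]]
ft_force: [-7.1, -3.3, 9.6]
grip_width: 0.0003
```

Run:
```python
from h import *
s=sensors.observe();print(s['time_s'],s['q'],s['ft_force'],s['ft_force']@U,tipnow())
```

```text
7.1 [ -3.779  26.487 108.95   65.928  19.926   2.263] [-7.128 -3.297  9.611] -7.853298074888516 [0.005 0.    0.091]
```

arm_command(plan=[[[0.05, 0.0, -0.06, 0, 0, 0], [0.1, 0.0, -0.12, 0, 0, 0], [0.15, 0.0, -0.18, 0, 0, 0], [0.2, 0.0, -0.24, 0, 0, 0], [0.2, 0.0, -0.24, 0, 0, 0]]])

```text
time_s: 7.6
position: [0.5583, 0.1563, 0.1088]
tool_rot: [[0.576, 0.427, -0.697], [0.272, -0.904, -0.33], [-0.771, 0.0, -0.637]]
ft_force: [-25.6, -14.5, 16.5]
grip_width: 0.0003
```

Run:
```python
from h import *
s=sensors.observe();print(s['time_s'],s['ft_force'],s['ft_force']@U,tipnow())
```

```text
7.6 [-25.566 -14.482  16.544] -29.302305717703074 [0.01  0.001 0.089]
```

Force rose to 29 N at tip x_d = 10 mm, against about 9 mm predicted for fully home, so it is at the stop. I'll retreat straight back along the fingers.

arm_command(plan=[[[-0.1, 0, 0, 0, 0, 0], [-0.25, 0, 0, 0, 0, 0], [-0.5, 0, 0, 0, 0, 0], [-1, 0, 0, 0, 0, 0], [-2, 0, 0, 0, 0, 0], [-3, 0, 0, 0, 0, 0], [-4, 0, 0, 0, 0, 0], [-5, 0, 0, 0, 0, 0], [-5, 0, 0, 0, 0, 0]]])

```text
time_s: 8.5
position: [0.4886, 0.1225, 0.208]
tool_rot: [[0.583, 0.427, -0.691], [0.273, -0.904, -0.329], [-0.765, 0.003, -0.644]]
ft_force: [-0.4, -0.2, -0.3]
grip_width: -0.0
```

Run:
```python
from h import *
s=sensors.observe();print(s['time_s'],s['ft_force'],tipnow())
d=snap('top','top5');e=snap('side','side5')
for sl in(.013,.02,.025):
  for y in(.033,-.033):
    p=w(-.075+sl+.060,y,.095+.002);print('bar',sl,y,(proj(d,p)-[220,190])*4,(proj(e,p)-[250,220])*4)
a=d['img'][190:310,220:320];b=e['img'][220:340,250:350]
cv2.imwrite('pics/c5.png',np.clip(np.hstack([cv2.resize(a,(400,480)),cv2.resize(b,(400,480))])*1.3,0,255).astype(np.uint8)[:,:,::-1])
```

```text
8.5 [-0.428 -0.223 -0.304] [-0.067  0.     0.189]
bar 0.013 0.033 [166.246 290.526] [290.39  237.202]
bar 0.013 -0.033 [295.435 233.153] [266.519 154.358]
bar 0.02 0.033 [160.361 276.883] [273.585 239.125]
bar 0.02 -0.033 [289.442 219.581] [250.87  156.053]
bar 0.025 0.033 [156.166 267.153] [261.557 240.5  ]
bar 0.025 -0.033 [285.169 209.902] [239.673 157.266]
```

View pics/c5.png

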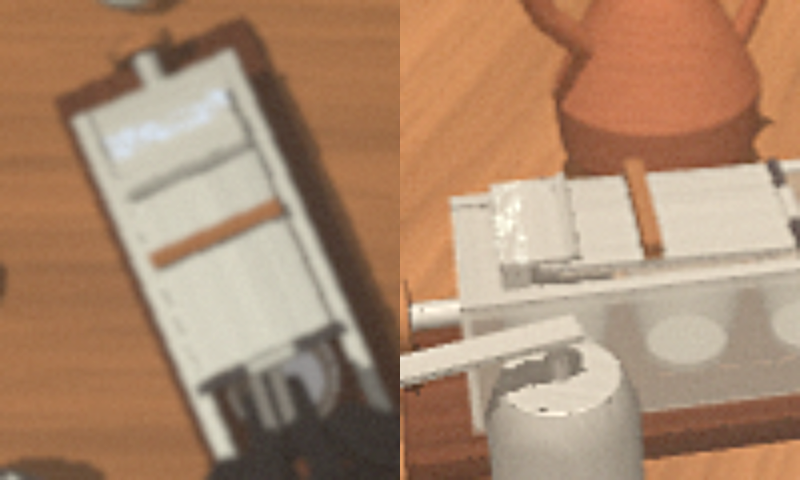

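View pics/side5.png

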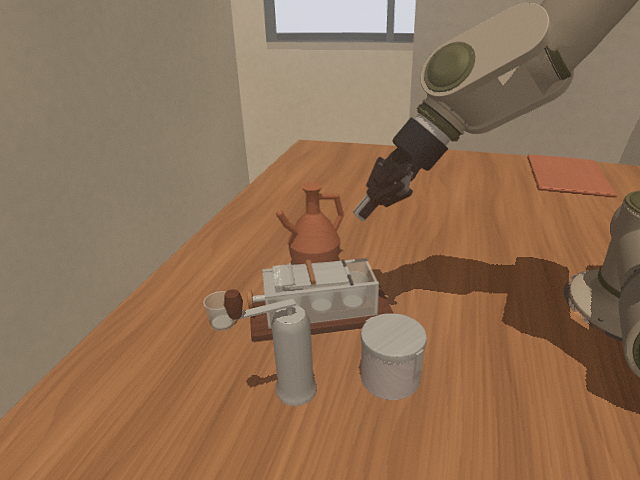

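The flap lies shut with its edge under the lip. The bar's rear edge at top crop (155,268) and side crop (663,250) matches a 25 mm slide, and the bystanders are at their original pixels. Handing in.

```bash
python3 -c "
from rig import workorder; print(workorder.close_job())"
```

```text
the job is handed in; nothing more can be done
None
```

The flap is shut, pushed fully home under the retaining lip, and it stayed down after I let go. I used closed fingertips on its outer face only: I folded it flat, pressed it to its stop at about 12 N, then pushed the bar forward to the end stop. The job was handed in at about 8.6 s.

- **Slide:** The forward force rose to 29 N at the predicted home position. After release, both camera views put the bar at 25 mm of travel, give or take about 2 mm.
- **Height:** On pressing flat, the fingertips read about 3 mm lower than I had calculated. I put that down to calibration and the tip shape.
- **Force blip:** Late in the fold there was a brief forward drag of about 3 N, enough to shift the slide. A picture showed the slide was still only 0–3 mm forward, so the edge had not reached the lip.
- **Surroundings:** The jebena, grinder, tin and glass cup look unmoved in the last pictures. The arm was clear of everything, and the tool force read close to zero.

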